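# Start the filler cap's thread on the nutrient canister

## Robot

A 7-joint arm with a two-finger parallel gripper is mounted at the origin on the work surface. World frame = base frame: x ahead of the robot, y to its left, z up, the work surface at z = 0. Lengths are in m, angles in degrees, forces in N, time in s.
With the tool pointing down it reaches from about 0.425 to 0.875 m from the base axis. Payload 4.7 kg.
Tool frame: the origin (TCP) lies on the centre line of the jaws, within the pads' length; the fingertips stand 11 mm ahead of it and the grasp point (between the pads) lies 8 mm behind it; z points along the fingers, y is the line along which they close (so a half turn about z gives the same grasp; the last joint's range is limited). The gripper opens to 87 mm and grips with 3 to 60 N. Pads are 19 mm wide; open, the fingers measure 117 mm over their backs; the gripper's body (75 mm by 190 mm) begins 51 mm behind the grasp point.
Start: joints at [-65.254, 18.392, -4.016, 83.108, 1.295, 78.541, -3.26], TCP at [0.264, 0.594, 0.234] pointing down, gripper open.
Joint ranges: [-163.93, 163.93], [-17.29, 119.83], [-79.2, 71.16], [3.27, 140.29], [-89.18, 269.18], [5.43, 117.66], [-154.24, 154.24]. Speed limits (degrees/s): [147.25, 147.25, 180, 180, 180, 180, 180].

## Interface

Orientations are given as a 3x3 rotation matrix whose columns are the frame's x, y, z axes.
In Python, from bench import * gives the robot as it stands. Calls block until the motion is done:
- goto(position, orientation): joint-space move of the TCP to a pose.
- servo_line(position, attitude=None, v=0.15, threshold=None): straight line of the TCP; attitude=None keeps the orientation; v is the mean speed in m/s. With threshold (N) it stops when the force on the tool has changed by that much, and returns True; else False.
- set_joints(angles): joint-space move.
- release() and close_gripper(strength=None): open the fingers fully, or close them until they stop; strength is the grip in N (None keeps the last).
- wait(seconds).
- ik(position, orientation): joint angles nearest the present ones, or None.
- read_camera(name): name is "scene" or "top" or "wrist"; returns (picture, depth): 384x512x3 uint8, red, green, blue; 384x512 float32, m along the optical axis (not along the pixel's ray), 0 where there is no reading.
- get_calibration(name): a dict with "mtx" (3x3 intrinsics, pixels), "distortion" ([k1, k2, p1, p2, k3] as OpenCV has them; the pictures are not rectified), "xyz" and "orientation" of the camera in the world. Camera axes: x right, y down, z forward; pixel columns grow to the right and rows downward; lengths in m; the calibration is good to about 2 mm. A picture is of the moment at which its call begins: read the wrist's pose just before it. get_calibration takes no time and is no camera call; for the wrist camera it gives the pose at the moment of the call.
A pose or a line that the arm cannot do raises PlanningError and nothing moves.
- job_done(): hands the job in; it is judged then, once.
Trained networks look in the newest picture that a camera, given by its name, has taken for a name from the list of things; names that differ only in an ending like _2 or _b are one class to them, and where a whole thing is asked for, a point or a joint stands for the part that bears it (a point fixed in the world has none). Each returns a list of dicts, best first, with "score" (0 to 1); they miss things now and then, are a little off and sometimes report something else, mostly with a low value. They report only what shows in the picture. A call takes as long as a camera call. They do not tell look-alikes from the thing itself.
- look_for(camera, query): "bbox" ([left, top, width, height] in pixels, round what is visible of it).
Readings, each from a call of its own:
- current_clock(): time.
- current_joint_pos(): joint angles.
- current_joint_velocities(): joint speeds.
- current_effort(): joint torques, N m.
- current_ee_pos(): TCP position.
- current_tcp_rot(): TCP orientation.
- current_ft_force(): force on the tool from outside, world axes, zero at the start.
- current_ft_torque(): the same for the moment, N m.
- current_finger_gap(): finger opening in m.
- current_grasp_force(): force on a finger pad.
Only numpy, scipy, OpenCV 4.12 (cv2) and the standard library are available. Lean on these libraries where they do the work, as an engineer would, in place of code of your own. Each camera call takes 0.05 s, during which the arm holds its last target. There are 200 camera calls.

## Task

One of the two nutrient canisters on the sowing bench has its filler cap only resting on top of the thread, standing high and askew. Without lifting it off, turn that cap backward (counter-clockwise seen from above) until it drops into the thread, then turn it forward (clockwise) all the way home, so that its grip bar is in line with the canister's length, and let go. Leave the spare cap lying where it is.

Things in the scene. Friction and masses are not known exactly. Their poses are not given: they have to be found in the camera images.
- canister: The canister to close: white, fixed, shoulder 110 mm above the bench, neck 44 mm wide, 26 high. Origin on the neck's axis at bench height, x along its length, z up. A coarse two-start thread: a cap resting on it jams at a stop if turned clockwise; turned counter-clockwise to 55-135 degrees from the canister's x it can drop 12 mm, then turns freely clockwise under the ridges to a stop at 0 degrees.
- cap: The loose cap: grey, 70 g, ribbed skirt 67 mm wide, 28 high; on top a black bar 48 long (cap's x), 14 thick (y), 29 high. Origin: centre of the skirt's lower edge, z up. Starts resting on the thread, lower edge 14 mm above the shoulder (2 mm when dropped), bar 15 to 40 degrees counter-clockwise of the canister's x. Drops by its weight or lowered by hand; play on the neck 1 to 2 mm, no springs.
- shut_canister: A second canister of the same make, already closed: cap low, bar in line with its length. Fixed, origin likewise. Both: body 180 x 110 mm, from 110 mm behind (-x) to 70 mm ahead of the neck axis; a carrying handle 25 mm high stands on the shoulder 55 to 105 mm behind that axis; steel foot plate 220 x 150 x 4 mm.
- spare_cap: A spare cap of the same make lying upright on the bench between the canisters; size and origin as for the cap.
Not all that is in view belongs to the job. What is shaped like the cap but purple or yellow is not meant.

How it is judged (in metres and radians):
On the way:
1. the cap has been turned backward and has dropped into the gap of the thread: more than 45 degrees off the canister's length and less than 6 mm above its home height (z of cap in the frame of canister below 0.118 m and horizontal distance between cap and canister below 0.01 m and angle between the x axis of cap and the x axis of canister, either way round above 0.785 rad), for 0.1 s.
At the end, for the whole second after the job is handed in: The cap sits down on the neck (within 4 mm of its home height, 10 mm of the neck axis, level within 7 degrees), its bar within 12 degrees of the canister's length, released and at rest; the spare cap has not moved more than 30 mm (z of cap in the frame of canister below 0.116 m and horizontal distance between cap and canister below 0.01 m and angle between the x axis of cap and the x axis of canister, either way round below 0.21 rad and angle between cap's own z axis and vertical below 0.12 rad and linear speed of cap below 0.02 m/s and distance of spare_cap from where it was at the start of the episode below 0.03 m); the robot touches nothing.
It fails at once if the cap is lifted off the neck (raised more than 12 mm above where it rested) (z of cap in the frame of canister above 0.136 m).
It also fails if it takes over 42 s, if anything falls off the work surface, if the arm or the gripper's body presses on something with over 40 N, if the wrist force passes 120 N, or if a joint passes its speed limit or range.

## Working session

There is one attempt and no reset: what is moved stays moved. The work goes in short steps, each a Python script; the robot and the scene stay as the last script left them, time stands still between calls to the robot, and variables do not carry over. Pictures are saved under pics/ and viewed, at most 10 in all, crops included, and the job is handed in when it is done.

```bash
mkdir -p pics; ls
python3 - <<'E'
from bench import *
import cv2,numpy as np
ims=[]
for c in ["scene","top"]:
    p,d=read_camera(c); np.savez(f"/tmp/{c}.npz",p=p,d=d)
    cv2.imwrite(f"pics/{c}.png",p[:,:,::-1])
    k=get_calibration(c); print(c,k)
    for q in ["canister","cap","shut_canister","spare_cap"]:
        print(q,[(np.round(r["bbox"]).tolist(),round(r["score"],2)) for r in look_for(c,q)])
print(current_clock(),current_tcp_rot())
E
```

```text
pics
scene {'mtx': array([[486.57649633,   0.        , 251.54383049],
       [  0.        , 486.57649633, 190.55265952],
       [  0.        ,   0.        ,   1.        ]]), 'distortion': array([-0.03993514,  0.        ,  0.        ,  0.        ,  0.        ]), 'xyz': array([1.18045165, 0.39665218, 1.16775442]), 'orientation': array([[-0.46761301,  0.73587483, -0.48972065],
       [ 0.8839239 ,  0.38672897, -0.26290539],
       [-0.00407629, -0.55581376, -0.83129685]])}
canister [([246.0, 184.0, 86.0, 96.0], 0.61), ([209.0, 189.0, 26.0, 30.0], 0.37)]
cap [([327.0, 180.0, 22.0, 27.0], 0.85), ([275.0, 199.0, 31.0, 32.0], 0.77), ([319.0, 275.0, 27.0, 29.0], 0.71)]
shut_canister [([125.0, 123.0, 84.0, 79.0], 0.63)]
spare_cap [([208.0, 191.0, 30.0, 28.0], 0.94)]
top {'mtx': array([[437.52976654,   0.        , 253.89397722],
       [  0.        , 437.52976654, 190.96071375],
       [  0.        ,   0.        ,   1.        ]]), 'distortion': array([-0.16709624,  0.        ,  0.        ,  0.        ,  0.        ]), 'xyz': array([0.46836809, 0.05591893, 1.20928653]), 'orientation': array([[-0.02304961, -0.99734101,  0.06913483],
       [-0.99972565,  0.02328226,  0.00256119],
       [-0.004164  , -0.06905683, -0.99760404]])}
canister [([179.0, 145.0, 55.0, 81.0], 0.72)]
cap [([137.0, 140.0, 27.0, 27.0], 0.84), ([172.0, 238.0, 26.0, 26.0], 0.8), ([186.0, 158.0, 30.0, 29.0], 0.79)]
shut_canister [([325.0, 145.0, 69.0, 97.0], 0.87)]
spare_cap [([269.0, 168.0, 25.0, 23.0], 0.98)]
0.5 [[-9.14008258e-01  4.05695574e-01  7.49056029e-05]
 [ 4.05695576e-01  9.14008260e-01  1.19721224e-05]
 [-6.36073027e-05  4.13314905e-05 -9.99999997e-01]]
```

Run:
```python
import cv2,numpy as np
t=cv2.imread("pics/top.png");s=cv2.imread("pics/scene.png")
a=cv2.resize(t[120:280,110:430],(800,400),interpolation=cv2.INTER_CUBIC)
b=cv2.resize(s[100:320,100:360],(236,200))
b=cv2.resize(t[135:235,160:250],(225,200)) if 0 else b
cv2.imwrite("pics/a.png",a)
cv2.imwrite("pics/b.png",cv2.resize(s[110:310,110:360],(750,600),interpolation=cv2.INTER_CUBIC))
```

```text
(no output)
```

View pics/a.png

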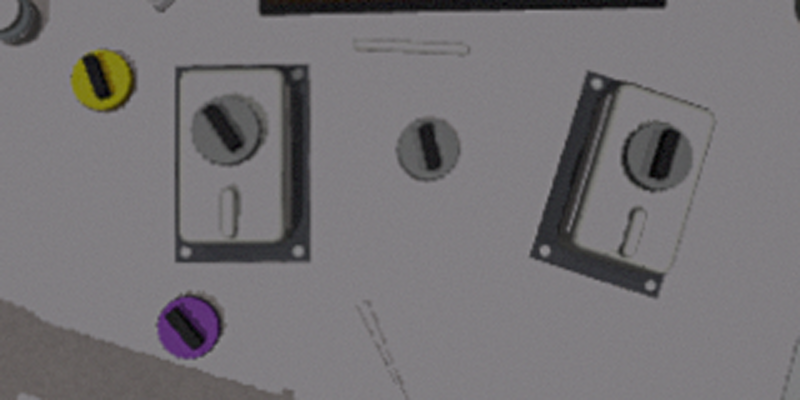

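View pics/b.png

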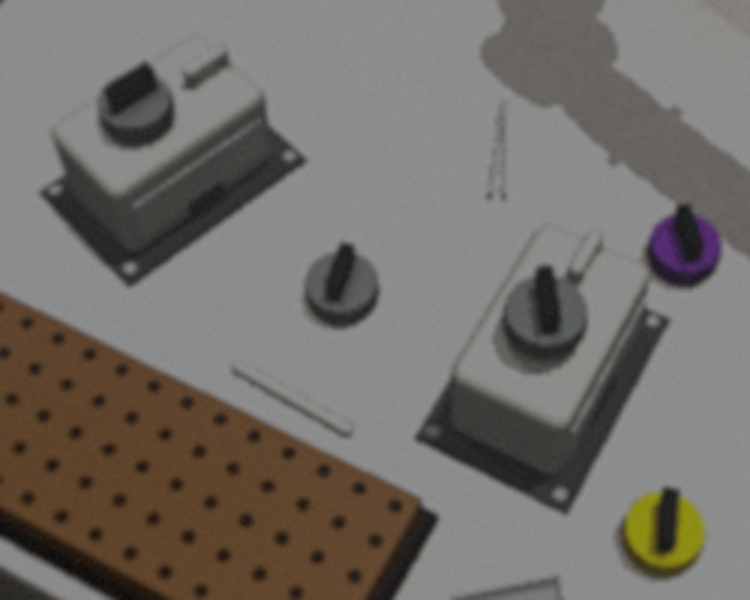

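The top view shows the left canister (crop ~(243,165)) with its cap at (227,130), bar about 35° off the length and standing high. The right canister is shut, and the spare cap is at (428,148). Next I locate the cap with depth and look from above it with the wrist camera.

```bash
cat > h.py <<'E'
from bench import *
import cv2,numpy as np
def cloud(c,p=None):
    k=get_calibration(c); p,d=read_camera(c)
    h,w=d.shape; uv=np.stack(np.meshgrid(np.arange(w),np.arange(h)),-1).reshape(-1,1,2).astype(float)
    n=cv2.undistortPoints(uv,k["mtx"],k["distortion"],criteria=(3,50,1e-9)).reshape(h,w,2)
    P=np.dstack([n*d[...,None],d])@k["orientation"].T+k["xyz"]; P[d==0]=np.nan
    return p,P,k
def R(a):   # tool down, tool y at angle a+90deg (fingers close across a bar at angle a)
    a=np.radians(a);x=np.array([np.cos(a),np.sin(a),0]);z=np.array([0,0,-1.]);return np.c_[x,np.cross(z,x),z]
def rect(m):
    (c,s,a)=cv2.minAreaRect((m[:,:2]*1000).astype(np.float32)); 
    if s[0]<s[1]: a+=90
    return np.round(np.array(c)/1000,4),np.round(s,1),round(((a+90)%180)-90,1)
E
python3 - <<'E'
from h import *
p,P,k=cloud("top")
g=p.astype(int).sum(2)
box=P[140:190,180:220].reshape(-1,3);b=box[(box[:,2]>.13)]
print(np.nanmedian(b,0),len(b)); hi=b[b[:,2]>.163]; print(rect(hi),len(hi),np.percentile(hi[:,2],[5,50,95]))
sh=P[130:230,165:240].reshape(-1,3); s=sh[(sh[:,2]>.1)&(sh[:,2]<.117)]; print("shoulder",rect(s),len(s))
c=hi[:,:2].mean(0)
w=get_calibration("wrist");T=current_ee_pos();print("cam in tool",current_tcp_rot().T@(w["xyz"]-T),current_tcp_rot().T@w["orientation"])
for a in range(-180,180,30):
    q=ik([*c,.175],R(a)); print(a,None if q is None else np.round(q,0))
E
```

```text
Traceback (most recent call last):
  File "h.py", line 6, in cloud
    n=cv2.undistortPoints(uv,k["mtx"],k["distortion"],criteria=(3,50,1e-9)).reshape(h,w,2)
      ~~~~~~~~~~~~~~~~~~~^^^^^^^^^^^^^^^^^^^^^^^^^^^^^^^^^^^^^^^^^^^^^^^^^^
cv2.error: OpenCV(4.12.0) :-1: error: (-5:Bad argument) in function 'undistortPoints'
> Overload resolution failed:
>  - undistortPoints() got an unexpected keyword argument 'criteria'
>  - undistortPoints() got an unexpected keyword argument 'criteria'
```

```bash
sed -i 's/,criteria=(3,50,1e-9)//' h.py
python3 - <<'E'
from h import *
p,P,k=cloud("top")
box=P[140:190,180:220].reshape(-1,3);b=box[(box[:,2]>.13)]
print(np.nanmedian(b,0),len(b)); hi=b[b[:,2]>.163]; print(rect(hi),len(hi),np.percentile(hi[:,2],[5,50,95]))
sh=P[130:230,165:240].reshape(-1,3); s=sh[(sh[:,2]>.1)&(sh[:,2]<.117)]; print("shoulder",rect(s),len(s))
c=hi[:,:2].mean(0)
w=get_calibration("wrist");T=current_ee_pos();print("cam in tool",current_tcp_rot().T@(w["xyz"]-T),current_tcp_rot().T@w["orientation"])
for a in range(-180,180,30):
    q=ik([*c,.175],R(a)); print(a,None if q is None else np.round(q,0))
E
```

```text
[0.59021496 0.1875317  0.15234753] 578
(array([0.5919, 0.1893]), array([46.1, 13.8]), 33.2) 119 [0.17533064 0.18086243 0.18388664]
shoulder (array([0.5718, 0.1893]), array([105.4, 175.3]), -0.7) 2125
cam in tool [ 0.08014983  0.00075295 -0.15010108] [[-6.10632453e-04 -9.57299944e-01 -2.89095908e-01]
 [ 9.99999045e-01 -2.26029904e-04 -1.36374623e-03]
 [ 1.24016987e-03 -2.89096464e-01  9.57299168e-01]]
-180 [-31.  17.  13.  92.  -4.  71.  73.]
-150 [-29.  17.  10.  92.  -3.  71. 102.]
-120 [-26.  17.   8.  92.  -2.  71. 132.]
-90 [ 29.  32. -68.  90.  30.  78. 138.]
-60 [ -67.   27.   61.   94.  -24.   74. -151.]
-30 [ -67.   27.   61.   94.  -24.   74. -121.]
0 [ -43.   18.   28.   93.   -9.   71. -103.]
30 [-41.  18.  25.  93.  -8.  71. -74.]
60 [-40.  18.  25.  93.  -8.  71. -44.]
90 [-38.  17.  22.  93.  -7.  71. -15.]
120 [-35.  17.  18.  93.  -5.  71.  14.]
150 [-31.  17.  14.  92.  -4.  71.  43.]
```

Run:
```python
from h import *
goto([.5919,.1893,.30],R(33.2))
p,P,k=cloud("wrist"); cv2.imwrite("pics/w1.png",p[:,:,::-1])
X=P.reshape(-1,3); near=np.hypot(X[:,0]-.592,X[:,1]-.189)<.045
hi=X[near&(X[:,2]>.165)&(X[:,2]<.2)]; print(rect(hi),len(hi),np.percentile(hi[:,2],[2,50,98]))
sk=X[near&(X[:,2]>.14)&(X[:,2]<.162)]; A=np.c_[sk[:,:2]-[.592,.189],np.ones(len(sk))]
print("skirt plane",np.linalg.lstsq(A,sk[:,2],rcond=None)[0],rect(sk))
s=X[(X[:,2]>.1)&(X[:,2]<.117)&(np.abs(X[:,1]-.189)<.1)]; print("shoulder",rect(s)) if len(s) else 0
print(current_clock(),current_ee_pos())
```

```text
(array([0.5947, 0.1916]), array([47.6, 13.4]), 33.2) 930 [0.17075724 0.17983434 0.1813149 ]
skirt plane [-0.00934714 -0.0073005   0.15087338] (array([0.5949, 0.1922]), array([66.9, 68.2]), -55.2)
shoulder (array([0.575, 0.192]), array([108.4, 176.3]), -0.9)
2.55 [0.59135315 0.19096106 0.29964594]
```

View pics/w1.png

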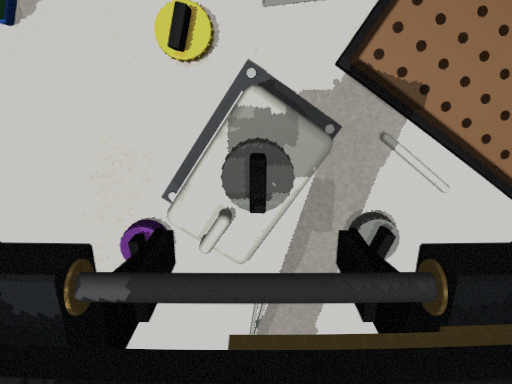

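The wrist view shows the loose cap at about (258,176), its bar aligned with the tool and both fingers clear. Now grasping.

Run:
```python
from h import *
c=[.594,.1912]
servo_line([*c,.20],R(33.2)); print(current_ee_pos())
print(servo_line([*c,.1665],R(33.2),v=.06,threshold=8)); print(current_ee_pos(),current_ft_force())
close_gripper(15); wait(.2)
print("gap",current_finger_gap(),current_grasp_force(),current_ft_force(),current_ft_torque(),current_ee_pos(),current_clock())
```

```text
[0.59457346 0.19143699 0.2009801 ]
False
[0.59408054 0.19120412 0.16650415] [-0.12847056 -0.09342383 -0.71144878]
gap 0.01371325718091999 14.999939262634143 [-0.71209838  0.08247709  0.48408094] [-0.10705639  0.11895544  0.05056517] [0.59401013 0.19115717 0.16649008] 5.4417
```

Run:
```python
from h import *
c=[.594,.1912]
close_gripper(25)
for a in [48,63,78,94]:
    servo_line([*c,.1665],R(a)); wait(.1)
    print(a,np.round(current_ee_pos(),4),np.round(current_ft_force(),1),np.round(current_ft_torque(),2),round(current_finger_gap(),4),round(current_clock(),2))
    if abs(current_ft_force()[2])>15 : break
else:
    f0=current_ft_force()
    print(servo_line([*c,.1535],R(94),v=.02,threshold=10),f0)
    wait(.15);print(np.round(current_ee_pos(),4),np.round(current_ft_force(),1),np.round(current_ft_torque(),2),current_clock())
```

```text
48 [0.5939 0.1912 0.1665] [-0.3 -0.5 -0.1] [-0.03  0.17 -0.01] 0.0141 6.17
63 [0.5939 0.1911 0.1664] [ 1.4 -0.2 -1. ] [-0.1   0.08 -0.07] 0.0139 6.67
78 [0.594  0.1911 0.1665] [ 0.1  0.1 -0.8] [-0.13  0.08 -0.04] 0.014 7.18
94 [0.594  0.1912 0.1665] [ 0.4 -0.7 -1.4] [-0.04  0.03  0.  ] 0.0138 7.72
False [ 0.37957713 -0.72629846 -1.44324007]
[0.5939 0.1912 0.1545] [-2.7 -0.9  5.4] [-0.26  0.61 -0.04] 8.6667
```

Run:
```python
from h import *
p,P,k=cloud("wrist"); cv2.imwrite("pics/w2.png",p[:,:,::-1])
X=P.reshape(-1,3); r=np.hypot(X[:,0]-.594,X[:,1]-.191)
m=(r<.031)&(X[:,2]>.12)&(X[:,2]<.16); print(np.sum(m),np.histogram(X[m,2],bins=np.arange(.12,.162,.004)))
p,P,k=cloud("scene"); cv2.imwrite("pics/s2.png",cv2.resize(p[150:260,220:370,::-1],(750,550)))
X=P.reshape(-1,3); r=np.hypot(X[:,0]-.594,X[:,1]-.191)
m=(r<.034)&(X[:,2]>.12)&(X[:,2]<.16); print(np.histogram(X[m,2],bins=np.arange(.12,.162,.004)))
```

```text
3964 (array([   0,    0,    0,    0, 2979,  209,  173,  189,  201,  213]), array([0.12 , 0.124, 0.128, 0.132, 0.136, 0.14 , 0.144, 0.148, 0.152,
       0.156, 0.16 ]))
(array([ 2,  0,  1,  3, 24, 15,  2,  1,  1,  5]), array([0.12 , 0.124, 0.128, 0.132, 0.136, 0.14 , 0.144, 0.148, 0.152,
       0.156, 0.16 ]))
```

View pics/s2.png

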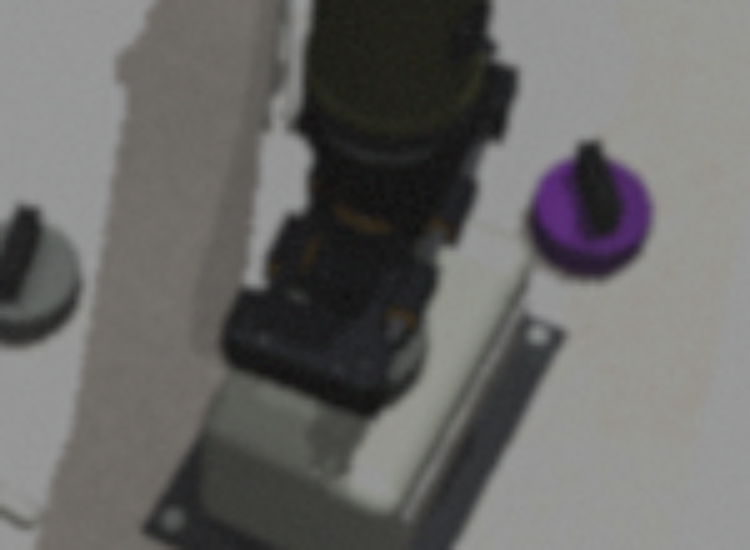

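The scene picture shows the gripper hiding the cap at about (350,350). The depth puts the skirt top at z ≈ 0.139, so the cap has dropped 12 mm. Now I turn it clockwise to the stop.

Run:
```python
from h import *
c=[.594,.1912]
for a in [79,64,49,34,19,9,4,1,-1]:
    servo_line([*c,.1545],R(a)); wait(.1)
    t=current_ft_torque()
    print(a,np.round(current_ee_pos(),4),np.round(current_ft_force(),1),np.round(t,2),round(current_finger_gap(),4),round(current_clock(),2))
    if abs(t[2])>.6 or np.linalg.norm(current_ft_force())>30: break
```

```text
79 [0.594  0.1912 0.1545] [0.8 0.5 1.3] [-0.13  0.12  0.02] 0.0138 9.28
64 [0.5941 0.1912 0.1545] [-0.  -0.7  0.2] [-0.2   0.02  0.01] 0.0138 9.78
49 [0.5939 0.1912 0.1545] [ 0.1 -0.1  0.4] [-0.17  0.15  0.  ] 0.0138 10.29
34 [0.594  0.1912 0.1545] [ 0.2 -0.4 -0.5] [-0.1   0.15 -0.05] 0.0137 10.8
19 [0.594  0.1912 0.1545] [ 1.  -0.1  0.3] [-0.16  0.18  0.01] 0.0136 11.31
9 [0.5939 0.1913 0.1545] [-0.7 -0.6  0.9] [-0.11  0.12 -0.01] 0.0142 11.73
4 [0.594  0.1913 0.1545] [0.2 0.6 0.7] [-0.1   0.22 -0.03] 0.0137 12.08
1 [0.594  0.1912 0.1545] [-0.9 -0.4  0.7] [-0.07  0.22 -0.  ] 0.0139 12.43
-1 [0.5942 0.1911 0.1545] [ 0.9 -0.3 -0.2] [-0.12 -0.    0.16] 0.0136 12.78
```

The torque rises at -1°, which is the stop. Releasing, retreating and checking.

Run:
```python
from h import *
c=[.594,.1912]
release(); wait(.2); servo_line([*c,.30],R(-1)); wait(.3)
p,P,k=cloud("wrist"); cv2.imwrite("pics/w3.png",p[:,:,::-1])
X=P.reshape(-1,3); r=np.hypot(X[:,0]-.594,X[:,1]-.191)
hi=X[(r<.04)&(X[:,2]>.155)&(X[:,2]<.19)]; print(rect(hi),np.percentile(hi[:,2],[2,50,98]))
sk=X[(r<.04)&(X[:,2]>.128)&(X[:,2]<.15)]; print(rect(sk),np.linalg.lstsq(np.c_[sk[:,:2]-[.594,.191],np.ones(len(sk))],sk[:,2],rcond=None)[0])
s=X[(X[:,2]>.1)&(X[:,2]<.117)&(np.abs(X[:,1]-.189)<.1)]; print("shoulder",rect(s),current_ft_force(),current_clock())
```

```text
(array([0.5946, 0.192 ]), array([13.9, 47.4]), -0.8) [0.16011576 0.16776528 0.16930657]
(array([0.5948, 0.1917]), array([68.8, 68. ]), 89.0) [-0.01393109 -0.00117577  0.13879778]
shoulder (array([0.5751, 0.1917]), array([108.4, 175.3]), -0.7) [-0.09614311  0.64883238 -0.72148913] 15.8
```

View pics/w3.png

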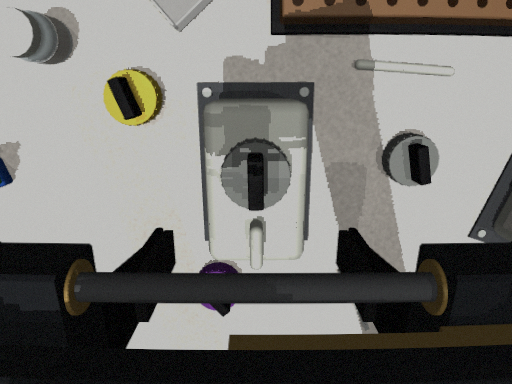

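The wrist view shows the cap at (256,175), low and level, with its bar in line with the canister. The spare cap at (412,160) is untouched.

```bash
python3 -c "
from bench import *
print(job_done())"
```

```text
the job is handed in; nothing more can be done
None
```

The cap was turned backward until it dropped 12 mm into the thread, then turned clockwise to the stop and released. The last check, at about 16 s, showed it low and level with its bar in line with the canister. The spare cap was untouched, and the job is handed in (no verdict came back).

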